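# Snap the dust cap shut around its rim on a flanged housing

## Task

Close the light grey plastic dust cap on the steel flanged housing: with the fingertips, press down the thumb pads around its rim until all four sections have clicked down flat. Only press: grip and lift nothing, do not shift the housing, and leave the bolts standing on its flange and everything else on the bench where they are.

Things in the scene. Friction and masses are not known exactly. Their poses are not given: they have to be found in the camera images.
- housing: Heavy (about 6 kg) dark steel gear housing, standing free on the bench: a round barrel 188 mm across with a flange 240 mm across, whose top face is 80 mm above its underside. Origin: centre of its underside; z up.
- cap (a point): Middle of the top of the light grey plastic dust cap, 170 mm across, on the housing's axis, 91 mm above its underside. Fixed centre disc 76 mm across; around it four equal rim sections (quarter rings parted by radial slits), centred on the housing's +x, +y, -x, -y. Each is hinged 37 mm from the axis; open, it slopes outward and up, its outer edge about 10 mm above its shut place.
- pad0 (a point): Middle of the top face of the thumb pad of rim section 0 (on the housing's +x side): a raised light grey rectangle, 18 mm radially by 30 mm along the rim, about 70 mm out from the housing's axis. It moves with the section: 94.5 mm above the housing's underside when the section is open, 88 mm when it is shut.
- pad1 (a point): Middle of the top face of the thumb pad of rim section 1 (on the housing's +y side): a raised light grey rectangle, 18 mm radially by 30 mm along the rim, about 70 mm out from the housing's axis. It moves with the section: 94.5 mm above the housing's underside when the section is open, 88 mm when it is shut.
- pad2 (a point): Middle of the top face of the thumb pad of rim section 2 (on the housing's -x side): a raised light grey rectangle, 18 mm radially by 30 mm along the rim, about 70 mm out from the housing's axis. It moves with the section: 94.5 mm above the housing's underside when the section is open, 88 mm when it is shut.
- pad3 (a point): Middle of the top face of the thumb pad of rim section 3 (on the housing's -y side): a raised light grey rectangle, 18 mm radially by 30 mm along the rim, about 70 mm out from the housing's axis. It moves with the section: 94.5 mm above the housing's underside when the section is open, 88 mm when it is shut.
- section0 (a joint): Hinge angle of rim section 0 (the one with pad0), rad: 0 open (raised), 0.20 shut (flat on the flange). It snaps: pushing down on the pad takes about 9 N to get past the half-way point (0.10), then it jumps shut by itself and stays; let go before that, it springs open again. Open at the start.
- section1 (a joint): Hinge angle of rim section 1 (the one with pad1), rad: 0 open (raised), 0.20 shut (flat on the flange). It snaps: pushing down on the pad takes about 9 N to get past the half-way point (0.10), then it jumps shut by itself and stays; let go before that, it springs open again. Open at the start.
- section2 (a joint): Hinge angle of rim section 2 (the one with pad2), rad: 0 open (raised), 0.20 shut (flat on the flange). It snaps: pushing down on the pad takes about 9 N to get past the half-way point (0.10), then it jumps shut by itself and stays; let go before that, it springs open again. Open at the start.
- section3 (a joint): Hinge angle of rim section 3 (the one with pad3), rad: 0 open (raised), 0.20 shut (flat on the flange). It snaps: pushing down on the pad takes about 9 N to get past the half-way point (0.10), then it jumps shut by itself and stays; let go before that, it springs open again. Open at the start.
- bolt_a: Loose steel bolt, standing on its head on the flange in line with a slit, 104 mm from the housing's axis: head 22 mm across and 9 mm high, shank 11 mm thick, 43 mm tall overall. Origin under the head. Leave alone.
- bolt_b: The same, 35 mm tall, on the opposite side of the flange. Leave alone.
- spacer: Loose steel ring, 52 mm across, 18 mm high, on the bench beside the housing. Origin at the centre of its underside. Leave alone.
- spanner: Loose steel spanner, 170 mm long, lying on the bench beside the housing. Leave alone.
- spray_can: Blue spray can, 62 mm across, 170 mm tall, standing on the bench to the robot's left. Leave alone.
- rod_holder: Welding rod holder, black ribbed handle and orange jaws, about 240 mm long, lying to the robot's right. Leave alone.
- grease_jar: White jar with dark lid, 72 mm across, 70 mm tall, on the bench beside the housing. Leave alone.

How it is judged (in metres and radians):
At the end, for the whole second after the job is handed in: All four rim sections are shut (each hinge angle above 0.17 of 0.20 rad), the housing stands upright within 15 mm of where it stood, and every loose thing lies within 20 mm of where it was (value of joint each of section0, section1, section2, section3 above 0.17 rad and distance of housing from where it was at the start of the episode below 0.015 m and angle between housing's own z axis and vertical below 0.05 rad and linear speed of housing below 0.02 m/s and distance of each of bolt_a, bolt_b, spacer, spanner, spray_can, rod_holder, grease_jar from where it was at the start of the episode below 0.02 m); the robot touches nothing.
It fails at once if the housing is lifted, tipped or pushed more than 15 mm (distance of housing from where it was at the start of the episode above 0.015 m or angle between housing's own z axis and vertical above 0.1 rad).
It fails at once if a loose thing (bolt, spacer, spanner, can, rod holder, jar) is lifted or moved more than 20 mm (distance of any of bolt_a, bolt_b, spacer, spanner, spray_can, rod_holder, grease_jar from where it was at the start of the episode above 0.02 m).
It fails at once if a loose thing is lifted more than 8 mm (height (world z) of any of bolt_a, bolt_b above 0.088 m or height (world z) of any of spacer, spanner, spray_can, rod_holder, grease_jar above 0.008 m).
It fails at once if the cap or housing is pressed with the arm or the gripper's body instead of the fingers (contact force between the arm and housing above 2 N).
It fails at once if a bolt on the flange is knocked over (angle between any of bolt_a, bolt_b's own z axis and vertical above 0.5 rad).
It also fails if it takes over 45 s, if anything falls off the work surface, if the arm or the gripper's body presses on something with over 40 N, if the wrist force passes 120 N, or if a joint passes its speed limit or range.

## Robot

A 6-joint arm with a two-finger parallel gripper is mounted at the origin on the work surface. World frame = base frame: x ahead of the robot, y to its left, z up, the work surface at z = 0. Lengths are in m, angles in degrees, forces in N, time in s.
With the tool pointing down it reaches from about 0.4 to 0.825 m from the base axis. Payload 7 kg.
Tool frame: the origin (TCP) lies on the mounting face of the last link; the fingertips stand 178 mm ahead of it and the grasp point (between the pads) lies 159 mm ahead of it; z points along the fingers, y is the direction in which the jaws open and shut (so a half turn about z gives the same grasp; the last joint's range is limited). The gripper opens to 88 mm and grips with 3 to 60 N. Pads are 19 mm wide; open, the fingers measure 130 mm over their backs; the gripper's body (78 mm by 193 mm) begins 47 mm behind the grasp point.
Start: joints at [-46.977, 20.546, 0.682, 0, -70.136, -16.507], TCP at [0.301, -0.604, 0.405] pointing down, gripper open.
Joint ranges: [-176.03, 176.03], [-82.01, 121.73], [-58.28, 71.71], [-173.87, 95.51], [-174.79, -0.11], [-173.66, 173.66]. Speed limits (degrees/s): [136.94, 136.94, 172.46, 180, 180, 180].

## Interface

Orientations are given as [roll, pitch, yaw] about the fixed x, y, z axes, in that order (R = Rz(yaw) Ry(pitch) Rx(roll)).
In Python, from plant import r gives the robot as it stands. The module is installed in compiled form; this text tells all that it offers.
- The arm moves only by the tool carry_out, never from a script. Its argument "plan" is a list of rows, each a list of 3 entries, a list of its own where there are three numbers: the shift along the tool's x, y, z in m, then the turn, a rotation vector about the tool's x, y, z in degrees, then the closure in counts, from 0 (fully open) to 255 (shut). In form: [[[x, y, z], [ax, ay, az], hand], ...]. A call has 1 to 12 rows; each row shifts and turns the commanded pose from where the row before left it, along the tool's axes as they then stand; what a row does not reach is not made up. A row lasts 1/12 s, in which the tool goes at most 41.7 mm and 7.16 degrees, less where a joint would pass 70% of its speed; a pose out of reach is approached as far as the arm can. A call is refused whole if a number of a shift passes 0.0417 or a number of a turn 7.16, either way. A call with a gripper value outside its range is refused whole. The fingers move at their own pace and stop on an object; "grip_force" is the grip in N (left out, the last holds). Time passes only in rows, so rows that do not move let the fingers close. It gives the time, the measured TCP pose, the force and the opening at its end, in the units of the state.
- r.get_state(): the state, without advancing time (a new reading comes with each control period).
- r.capture(name): name is "side" or "top" or "wrist"; returns the picture (480x640x3 uint8, red, green, blue); there is no depth.
- r.get_calibration(name): a dict with "K" (3x3 intrinsics, pixels), "rvec" (rotation vector, rad) and "tvec" (3), from world to camera coordinates, as OpenCV has them. Camera axes: x right, y down, z forward; pixel columns grow to the right and rows downward; lengths in m; the calibration is good to about 2 mm. A picture is of the moment at which its call begins: read the wrist's pose just before it. get_calibration takes no time and is no camera call; for the wrist camera it gives the pose at the moment of the call.
- r.close_job(): hands the job in, once; it reports no verdict.
The state is a dict: "time_s": time; "joints": joint angles; "qd": joint speeds; "joint_torque": joint torques, N m; "tcp_pos": TCP position; "eef_rot": TCP orientation; "contact_force": force on the tool from outside, world axes, zero at the start; "moment": the same for the moment, N m; "gripper_width": finger opening in m.
Only numpy, scipy, OpenCV 4.12 (cv2) and the standard library are available. Lean on these libraries where they do the work, as an engineer would, in place of code of your own. Each camera call takes 0.05 s, during which the arm holds its last target. There are 200 camera calls.

## Working session

There is one attempt and no reset: what is moved stays moved. The work goes in short steps, Python scripts to look and compute and a tool call to move; the robot and the scene stay as the last step left them, time stands still between calls to the robot, and variables do not carry over. Pictures are saved under pics/ and viewed, about 8 in all and at most 12, crops included, and the job is handed in when it is done.

Besides the shell and the picture viewer there is one more tool, called after ">>>" as name(argument=value, ...), one argument or row to a line, values as JSON. carry_out: Moves the arm, as the interface text tells. Its arguments: {"type":"object","properties":{"plan":{"type":"array","items":{"type":"array"}},"grip_force":{"type":"number"}},"required":["plan"]}

```bash
mkdir -p pics
python3 - <<'E'
from plant import r
import cv2,numpy as np
s=r.get_state();print(s)
for n in("top","side"):
    c=r.get_calibration(n);print(n,c)
    cv2.imwrite(f"pics/{n}0.png",r.capture(n)[:,:,::-1])
E
```

```text
{'time_s': 0.0, 'joints': array([-4.69785367e+01,  2.05894844e+01,  6.33490664e-01, -2.04190450e-02,
       -7.01349225e+01, -1.65057401e+01]), 'qd': array([-0.00116938, -0.05982852, -0.00543592,  0.08294662, -0.07594625,
        0.01803544]), 'joint_torque': array([-1.03990391e-05, -5.82719350e+01,  2.93053436e+01,  6.99719712e+00,
        6.72708979e-03, -2.02061574e-04]), 'tcp_pos': array([ 0.30124577, -0.60382521,  0.40374137]), 'eef_rot': array([ 1.79907376e+02, -7.42858806e-03, -1.53491225e+02]), 'contact_force': array([-0.51581434,  0.91339556, -0.38841634]), 'moment': array([-0.02578232,  0.01517879, -0.04261078]), 'gripper_width': 0.08748513334905741}
top {'K': array([[543.62677618,   0.        , 317.55138916],
       [  0.        , 543.62677618, 235.59282794],
       [  0.        ,   0.        ,   1.        ]]), 'rvec': array([ 2.14599421, -2.08690405,  0.20518597]), 'tvec': array([-0.01209693,  0.53084128,  1.62071008])}
side {'K': array([[566.66560534,   0.        , 326.27695263],
       [  0.        , 566.66560534, 245.33117627],
       [  0.        ,   0.        ,   1.        ]]), 'rvec': array([ 0.19134849, -2.70010509,  1.5118599 ]), 'tvec': array([0.51161628, 0.14682581, 1.52140246])}
```

View pics/top0.png

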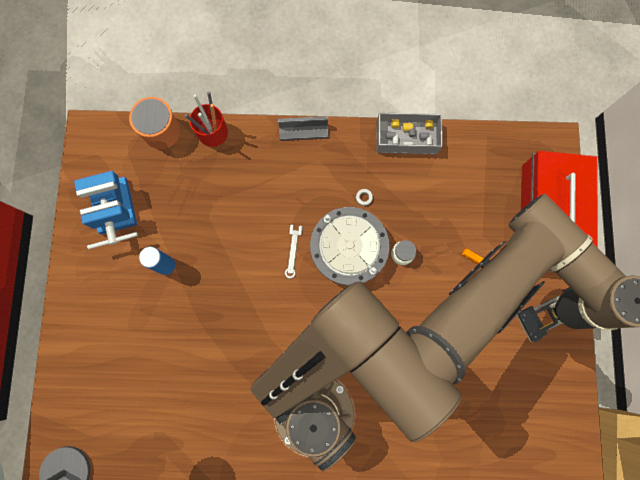

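View pics/side0.png

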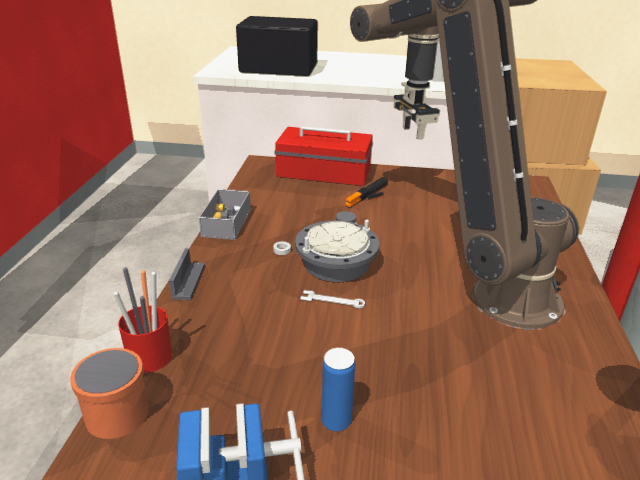

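The top view shows the housing near (349,246), with bolts near (327,219) and (373,271), the jar at (404,252), and the spanner at about x 292. I'll measure on a zoomed crop.

```bash
cat > h.py <<'E'
import numpy as np,cv2
from plant import r
def ray(n,uv,z,c=None):
    c=c or r.get_calibration(n); R=cv2.Rodrigues(c["rvec"])[0]; t=c["tvec"].ravel()
    d=R.T@np.linalg.solve(c["K"],[uv[0],uv[1],1]); o=-R.T@t
    return o+d*(z-o[2])/d[2]
def proj(n,P,c=None):
    c=c or r.get_calibration(n)
    return cv2.projectPoints(np.float64(P).reshape(-1,1,3),c["rvec"],c["tvec"],c["K"],None)[0].reshape(-1,2)
E
python3 - <<'E'
from h import *
im=cv2.imread("pics/top0.png"); x0,y0=300,196
hsv=cv2.cvtColor(im,cv2.COLOR_BGR2HSV)
m=((hsv[...,2]>150)&(hsv[...,1]<70)).astype(np.uint8); 
m[:, :300]=0;m[:,392:]=0;m[:205]=0;m[287:]=0
m=cv2.morphologyEx(m,cv2.MORPH_OPEN,np.ones((5,5)))
k=cv2.findContours(m,0,2)[0];k=max(k,key=cv2.contourArea)
e=cv2.fitEllipse(cv2.convexHull(k));print(e)
print("cap",ray("top",e[0],.091)); C=ray("top",e[0],.09)
z=cv2.resize(im[y0:y0+100,x0:x0+110],None,fx=6,fy=6,interpolation=cv2.INTER_CUBIC)
# flange circle overlay
a=np.linspace(0,2*np.pi,90)
for R,h,col in((.12,.08,(0,0,255)),(.085,.095,(0,255,0))):
    for p in proj("top",np.c_[C[0]+R*np.cos(a),C[1]+R*np.sin(a),0*a+h]):
        cv2.circle(z,tuple(int(v) for v in ((p-[x0,y0]+.5)*6)),1,col,-1)
cv2.imwrite("pics/crop0.png",z)
E
```

```text
((350.34710693359375, 246.3106231689453), (60.21235275268555, 65.15462493896484), 133.18397521972656)
cap [ 0.49331402 -0.09655035  0.091     ]
```

View pics/crop0.png

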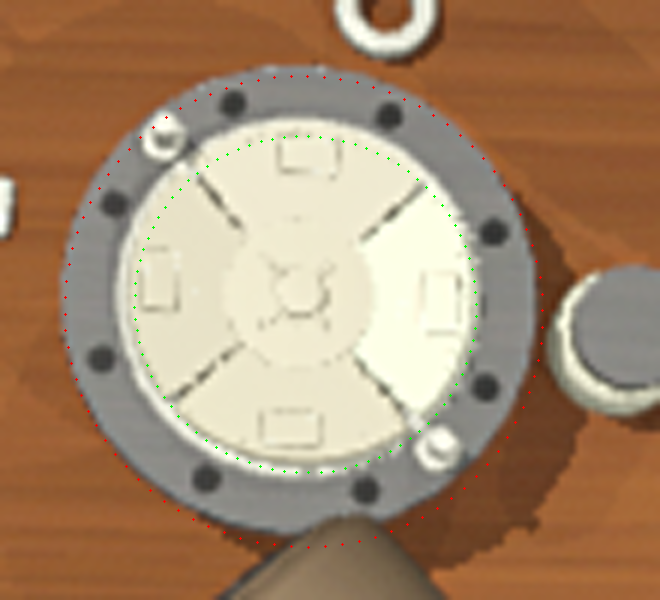

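The crop shows pads at (308,157), (158,280), (442,303) and (290,429), and bolt tops near (165,137) and (437,450). Next I fit the centre and yaw and work out the first move.

```bash
cat >> h.py <<'E'
def rel(xy,ztip,ydir):
    """shift in tool axes (now) to put fingertip at xy,ztip; turn about tool z to bring tool y to ydir(deg, mod 180)"""
    from scipy.spatial.transform import Rotation as Ro
    s=r.get_state(); R=Ro.from_euler("xyz",s["eef_rot"],degrees=True).as_matrix()
    d=np.array([*xy,ztip+.178])-s["tcp_pos"]; y=np.degrees(np.arctan2(R[1,1],R[0,1]))
    w=(ydir-y+90)%180-90
    return (R.T@d).round(4), "turn tool z",round(-w,2),s["eef_rot"].round(2),s["contact_force"].round(1)
E
python3 - <<'E'
from h import *
from scipy.optimize import least_squares
off=lambda p:(np.array(p)+.5)/6-.5+[300,196]
pads=[off(p) for p in((308,157),(158,280),(290,429),(442,303))]  # up,left,down,right
P=np.array([ray("top",p,.0945) for p in pads]);print(P)
def mod(q):
    a=q[2]+np.arange(4)*np.pi/2
    return np.c_[q[0]+.07*np.cos(a),q[1]+.07*np.sin(a)]
f=least_squares(lambda q:(mod(q)-P[:,:2]).ravel(),[.49,-.09,0]);q=f.x
print(q[:2],np.degrees(q[2]),f.fun.round(4)*1000)
print(mod(q).round(4))
for p,z in(((165,137),.12),((437,450),.115)):
    b=ray("top",off(p),z)[:2]-q[:2];print("bolt",np.hypot(*b),np.degrees(np.arctan2(b[1],b[0])))
# check with flange edge in top: left/right
for u in((62,300),(538,300),(300,65)):print(np.hypot(*(ray("top",off(u),.08)[:2]-q[:2])))
for m in mod(q):print(rel(m,.227,np.degrees(q[2])+90))
im=cv2.imread("pics/side0.png")
for m in mod(q):
    p=proj("side",[*m,.0945])[0];cv2.circle(im,tuple(int(round(v)) for v in p),1,(0,0,255),-1)
a=np.linspace(0,2*np.pi,60)
for p in proj("side",np.c_[q[0]+.12*np.cos(a),q[1]+.12*np.sin(a),0*a+.08]):im[int(round(p[1])),int(round(p[0]))]=(0,255,0)
cv2.imwrite("pics/sidecrop.png",cv2.resize(im[205:285,285:390],None,fx=6,fy=6,interpolation=cv2.INTER_NEAREST))
E
```

```text
[[ 0.5679012  -0.096854    0.0945    ]
 [ 0.50298137 -0.0231111   0.0945    ]
 [ 0.42994835 -0.09016649  0.0945    ]
 [ 0.49527891 -0.16472249  0.0945    ]]
[ 0.49902746 -0.09371352] -2.946577039738572 [ 1.  -0.5 -0.4 -0.7 -0.8  0.1  0.2  1.1]
[[ 0.5689 -0.0973]
 [ 0.5026 -0.0238]
 [ 0.4291 -0.0901]
 [ 0.4954 -0.1636]]
bolt 0.09931451804033464 44.160152859203556
bolt 0.10465461692082069 -140.09691445753066
0.11852038334455405
0.12064723980929203
0.12011524558764455
(array([-0.4656,  0.3338, -0.0007]), 'turn tool z', np.float64(29.46), array([ 1.7991e+02, -1.0000e-02, -1.5349e+02]), array([-0.5,  0.3, -0.5]))
(array([-0.4391,  0.4292, -0.0006]), 'turn tool z', np.float64(29.46), array([ 1.7991e+02, -1.0000e-02, -1.5349e+02]), array([-0.5,  0.3, -0.5]))
(array([-0.3437,  0.4026, -0.0006]), 'turn tool z', np.float64(29.46), array([ 1.7991e+02, -1.0000e-02, -1.5349e+02]), array([-0.5,  0.3, -0.5]))
(array([-0.3702,  0.3073, -0.0008]), 'turn tool z', np.float64(29.46), array([ 1.7991e+02, -1.0000e-02, -1.5349e+02]), array([-0.5,  0.3, -0.5]))
```

View pics/sidecrop.png

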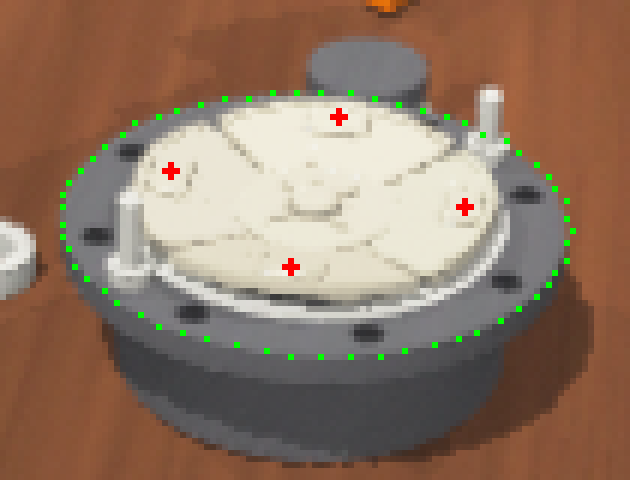

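The side view agrees: the projected pad points land on the four pads within about 2 mm, and the flange circle matches. I'm moving over the housing at travel height with the fingers closing.

>>> carry_out(
  plan=[
    [[-0.03,0.0215,0],[0,0,0],255],
    [[-0.03,0.0215,0],[0,0,0],255],
    [[-0.03,0.0215,0],[0,0,0],255],
    [[-0.03,0.0215,0],[0,0,0],255],
    [[-0.03,0.0215,0],[0,0,0],255],
    [[-0.03,0.0215,0],[0,0,0],255],
    [[-0.03,0.0215,0],[0,0,0],255],
    [[-0.03,0.0215,0],[0,0,0],255],
    [[-0.03,0.0215,0],[0,0,0],255],
    [[-0.03,0.0215,0],[0,0,0],255],
    [[-0.03,0.0215,0],[0,0,0],255],
    [[-0.03,0.0215,0],[0,0,0],255],
  ],
  grip_force=10,
)

```text
time_s: 1.1
tcp_pos: [0.5086, -0.2106, 0.4046]
eef_rot: [180.0, -0.0, -153.5]
contact_force: [0.6, -0.1, -0.3]
gripper_width: 0.013
```

>>> carry_out(
  plan=[
    [[0,0,0],[0,0,7],255],
    [[0,0,0],[0,0,7],255],
    [[0,0,0],[0,0,7],255],
    [[0,0,0],[0,0,7],255],
    [[0,0,0],[0,0,1.5],255],
    [[0,0,0],[0,0,0],255],
    [[0,0,0],[0,0,0],255],
  ],
)

```text
time_s: 1.68
tcp_pos: [0.5082, -0.2124, 0.4044]
eef_rot: [180.0, -0.0, 177.1]
contact_force: [0.2, 0.3, 0.3]
gripper_width: 0.0004
```

```bash
cat >> h.py <<'E'
PADS=[(.5689,-.0973),(.5026,-.0238),(.4291,-.0901),(.4954,-.1636)]
E
python3 - <<'E'
from h import *
for i,p in enumerate(PADS):print(i,rel(p,.115,87+90*(i%2)))
s=r.get_state();print(s["time_s"],s["tcp_pos"],s["gripper_width"],s["joints"].round(1))
cv2.imwrite("pics/wr1.png",r.capture("wrist")[:,:,::-1])
print(proj("wrist",[[*p,.0945] for p in PADS]).round(0))
E
```

```text
0 (array([-0.0549,  0.118 ,  0.1114]), 'turn tool z', np.float64(0.1), array([ 1.7999e+02, -3.0000e-02,  1.7710e+02]), array([0.2, 0.3, 0.3]))
1 (array([0.015 , 0.188 , 0.1114]), 'turn tool z', np.float64(-89.9), array([ 1.7999e+02, -3.0000e-02,  1.7710e+02]), array([0.2, 0.3, 0.3]))
2 (array([0.0851, 0.1181, 0.1115]), 'turn tool z', np.float64(0.1), array([ 1.7999e+02, -3.0000e-02,  1.7710e+02]), array([0.2, 0.3, 0.3]))
3 (array([0.0152, 0.048 , 0.1114]), 'turn tool z', np.float64(-89.9), array([ 1.7999e+02, -3.0000e-02,  1.7710e+02]), array([0.2, 0.3, 0.3]))
1.6833 [ 0.50817671 -0.21235815  0.40439159] 0.0004471878219301464 [ -2.3   8.9 -15.1  -0.  -66.  -90.6]
[[469. 293.]
 [573. 206.]
 [490. 107.]
 [385. 206.]]
```

View pics/wr1.png

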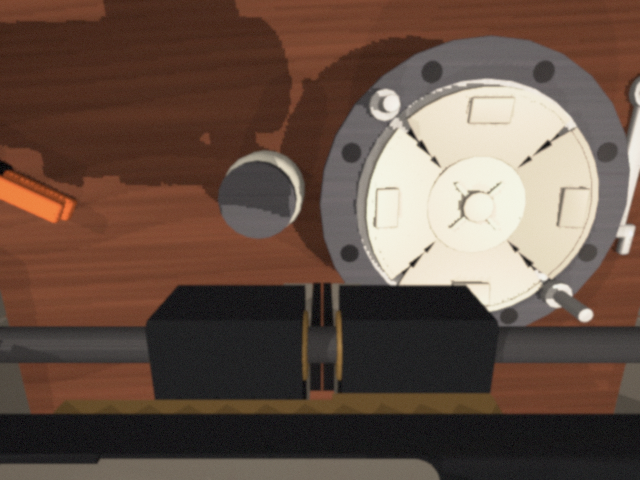

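The projected pads match the wrist view: pad1 (573,206), pad2 (490,107), pad3 (387,207), each within about 2 px. Now to pad0, down to a tip height of about 0.100.

>>> carry_out(
  plan=[
    [[-0.0137,0.0295,0],[0,0,0],255],
    [[-0.0137,0.0295,0],[0,0,0],255],
    [[-0.0137,0.0295,0],[0,0,0],255],
    [[-0.0138,0.0295,0],[0,0,0],255],
    [[0,0,0.028],[0,0,0],255],
    [[0,0,0.028],[0,0,0],255],
    [[0,0,0.028],[0,0,0],255],
    [[0,0,0.02],[0,0,0],255],
    [[0,0,0.01],[0,0,0],255],
    [[0,0,0.008],[0,0,0],255],
    [[0,0,0.004],[0,0,0],255],
    [[0,0,0],[0,0,0],255],
  ],
)

```text
time_s: 2.73
tcp_pos: [0.5694, -0.0975, 0.2786]
eef_rot: [-180.0, -0.0, 177.0]
contact_force: [-0.1, -0.0, 0.4]
gripper_width: 0.0003
```

>>> carry_out(
  plan=[
    [[0,0,0.002],[0,0,0],255],
    [[0,0,0.002],[0,0,0],255],
    [[0,0,0.001],[0,0,0],255],
    [[0,0,0],[0,0,0],255],
  ],
)

```text
time_s: 3.07
tcp_pos: [0.5697, -0.0974, 0.2746]
eef_rot: [180.0, 0.1, 177.0]
contact_force: [0.4, -0.6, 3.9]
gripper_width: 0.0008
```

Contact is at a tip height of about 0.0965, as expected. I'm pressing on in small steps.

>>> carry_out(
  plan=[
    [[0,0,0.001],[0,0,0],255],
    [[0,0,0.001],[0,0,0],255],
    [[0,0,0.001],[0,0,0],255],
    [[0,0,0.001],[0,0,0],255],
    [[0,0,0],[0,0,0],255],
  ],
)

```text
time_s: 3.48
tcp_pos: [0.569, -0.0974, 0.2695]
eef_rot: [180.0, -0.0, 177.0]
contact_force: [-0.3, 0.2, -0.1]
gripper_width: 0.0004
```

>>> carry_out(
  plan=[
    [[0,0,0.001],[0,0,0],255],
    [[0,0,0.001],[0,0,0],255],
    [[0,0,0],[0,0,0],255],
  ],
)

```text
time_s: 3.73
tcp_pos: [0.5689, -0.0975, 0.267]
eef_rot: [-180.0, -0.1, 177.0]
contact_force: [-0.7, -0.2, 0.2]
gripper_width: 0.0002
```

The force fell to zero at tip 0.0915, so the section snapped away. I'll confirm by touching the shut pad, then retract and go to pad2 (shift +0.14 in tool x).

>>> carry_out(
  plan=[
    [[0,0,0.001],[0,0,0],255],
    [[0,0,0.001],[0,0,0],255],
    [[0,0,0],[0,0,0],255],
  ],
)

```text
time_s: 3.98
tcp_pos: [0.5691, -0.0974, 0.2662]
eef_rot: [-180.0, -0.0, 177.0]
contact_force: [-3.0, 0.8, 6.1]
gripper_width: 0.0004
```

>>> carry_out(
  plan=[
    [[0,0,-0.01],[0,0,0],255],
    [[0,0,-0.025],[0,0,0],255],
    [[0.02,0,-0.01],[0,0,0],255],
    [[0.03,0,0],[0,0,0],255],
    [[0.03,0,0],[0,0,0],255],
    [[0.03,0,0],[0,0,0],255],
    [[0.02,0,0],[0,0,0],255],
    [[0.01,0,0.005],[0,0,0],255],
    [[0,0,0.02],[0,0,0],255],
    [[0,0,0.008],[0,0,0],255],
    [[0,0,0],[0,0,0],255],
  ],
)

```text
time_s: 4.9
tcp_pos: [0.4288, -0.0902, 0.2766]
eef_rot: [-180.0, -0.1, 177.0]
contact_force: [-0.9, -0.6, -0.8]
gripper_width: 0.0005
```

Run:
```python
from h import *
print(rel(PADS[2],.0955,87)); s=r.get_state(); print(s["tcp_pos"],s["time_s"])
```

```text
(array([-0.0003,  0.0001,  0.0031]), 'turn tool z', np.float64(0.01), array([-1.7997e+02, -1.4000e-01,  1.7701e+02]), array([-0.9, -0.6, -0.8]))
[ 0.42883792 -0.09017913  0.2766045 ] 4.9
```

Pad0 is confirmed shut: contact at tip 0.0882 with 6 N. Now pressing pad2.

>>> carry_out(
  plan=[
    [[0,0,0.001],[0,0,0],255],
    [[0,0,0.001],[0,0,0],255],
    [[0,0,0.001],[0,0,0],255],
    [[0,0,0.001],[0,0,0],255],
    [[0,0,0.001],[0,0,0],255],
    [[0,0,0.001],[0,0,0],255],
    [[0,0,0.001],[0,0,0],255],
    [[0,0,0.001],[0,0,0],255],
    [[0,0,0],[0,0,0],255],
  ],
)

```text
time_s: 5.65
tcp_pos: [0.4295, -0.0902, 0.2695]
eef_rot: [180.0, 0.0, 177.0]
contact_force: [-0.4, 0.9, -0.6]
gripper_width: 0.0006
```

>>> carry_out(
  plan=[
    [[0,0,0.001],[0,0,0],255],
    [[0,0,0.001],[0,0,0],255],
    [[0,0,0.001],[0,0,0],255],
    [[0,0,0],[0,0,0],255],
  ],
)

```text
time_s: 5.98
tcp_pos: [0.4295, -0.0901, 0.2665]
eef_rot: [-180.0, -0.0, 177.0]
contact_force: [0.1, 0.5, -0.3]
gripper_width: 0.0005
```

>>> carry_out(
  plan=[
    [[0,0,0.001],[0,0,0],255],
    [[0,0,0.0005],[0,0,0],255],
    [[0,0,0],[0,0,0],255],
  ],
)

```text
time_s: 6.23
tcp_pos: [0.4295, -0.0902, 0.266]
eef_rot: [-180.0, 0.0, 177.0]
contact_force: [-4.1, 1.3, 12.5]
gripper_width: 0.0007
```

>>> carry_out(
  plan=[
    [[0,0,-0.01],[0,0,0],255],
    [[0,0,-0.03],[0,0,0],255],
    [[0,0,-0.02],[0,0,-7],255],
    [[0,0,0],[0,0,-7],255],
    [[0,0,0],[0,0,-7],255],
    [[0,0,0],[0,0,-7],255],
    [[0,0,0],[0,0,-7],255],
    [[0,0,0],[0,0,-7],255],
    [[0,0,0],[0,0,-7],255],
    [[0,0,0],[0,0,-7],255],
    [[0,0,0],[0,0,-7],255],
    [[0,0,0],[0,0,-7],255],
  ],
)

```text
time_s: 7.23
tcp_pos: [0.4294, -0.0901, 0.3251]
eef_rot: [180.0, -0.0, -112.6]
contact_force: [-0.2, -0.7, 0.1]
gripper_width: 0.0005
```

>>> carry_out(
  plan=[
    [[0,0,0],[0,0,-7],255],
    [[0,0,0],[0,0,-7],255],
    [[0,0,0],[0,0,-6],255],
    [[0,0,0],[0,0,0],255],
    [[0,0,0],[0,0,0],255],
  ],
)

```text
time_s: 7.65
tcp_pos: [0.4294, -0.0901, 0.3251]
eef_rot: [180.0, 0.0, -93.2]
contact_force: [0.3, -0.2, -0.2]
gripper_width: 0.0003
```

Run:
```python
from h import *
for i in(1,3):print(rel(PADS[i],.099,177)); 
s=r.get_state(); print(s["tcp_pos"],s["time_s"],s["joints"].round(0))
```

```text
(array([-0.0703, -0.0694,  0.0481]), 'turn tool z', np.float64(-0.18), array([179.99,   0.  , -93.18]), array([ 0.3, -0.2, -0.2]))
(array([ 0.0697, -0.07  ,  0.0481]), 'turn tool z', np.float64(-0.18), array([179.99,   0.  , -93.18]), array([ 0.3, -0.2, -0.2]))
[ 0.42939119 -0.0901248   0.32509421] 7.65 [ 14.   2. -34.  -0. -54. -17.]
```

Pad2 is confirmed shut, with contact at 0.088. Next is pad1.

>>> carry_out(
  plan=[
    [[-0.0235,-0.023,0],[0,0,0],255],
    [[-0.0235,-0.023,0],[0,0,0],255],
    [[-0.0233,-0.0234,0],[0,0,0],255],
    [[0,0,0.025],[0,0,0],255],
    [[0,0,0.015],[0,0,0],255],
    [[0,0,0.008],[0,0,0],255],
    [[0,0,0],[0,0,0],255],
    [[0,0,0],[0,0,0],255],
  ],
)

```text
time_s: 8.32
tcp_pos: [0.5025, -0.0237, 0.2774]
eef_rot: [180.0, -0.0, -93.1]
contact_force: [0.3, 0.5, -0.9]
gripper_width: 0.0005
```

>>> carry_out(
  plan=[
    [[0,0,0.001],[0,0,0],255],
    [[0,0,0.001],[0,0,0],255],
    [[0,0,0.001],[0,0,0],255],
    [[0,0,0.001],[0,0,0],255],
    [[0,0,0.001],[0,0,0],255],
    [[0,0,0.001],[0,0,0],255],
    [[0,0,0.001],[0,0,0],255],
    [[0,0,0.001],[0,0,0],255],
    [[0,0,0],[0,0,0],255],
  ],
)

```text
time_s: 9.07
tcp_pos: [0.5022, -0.0237, 0.2689]
eef_rot: [180.0, -0.0, -93.0]
contact_force: [0.4, -0.1, -0.8]
gripper_width: 0.0004
```

>>> carry_out(
  plan=[
    [[0,0,0.001],[0,0,0],255],
    [[0,0,0.001],[0,0,0],255],
    [[0,0,0.001],[0,0,0],255],
    [[0,0,0],[0,0,0],255],
  ],
)

```text
time_s: 9.4
tcp_pos: [0.5024, -0.0236, 0.2663]
eef_rot: [180.0, -0.0, -93.0]
contact_force: [-2.0, 0.3, 2.9]
gripper_width: 0.0003
```

Pad1 is shut, with contact at 0.0883. Next is pad3, +0.14 along tool x.

>>> carry_out(
  plan=[
    [[0,0,-0.01],[0,0,0],255],
    [[0,0,-0.025],[0,0,0],255],
    [[0.02,0,-0.01],[0,0,0],255],
    [[0.03,0,0],[0,0,0],255],
    [[0.03,0,0],[0,0,0],255],
    [[0.03,0,0],[0,0,0],255],
    [[0.02,0,0],[0,0,0],255],
    [[0.01,0,0.005],[0,0,0],255],
    [[0,0,0.02],[0,0,0],255],
    [[0,0,0.009],[0,0,0],255],
    [[0,0,0],[0,0,0],255],
    [[0,0,0],[0,0,0],255],
  ],
)

```text
time_s: 10.4
tcp_pos: [0.4952, -0.1629, 0.277]
eef_rot: [179.9, -0.0, -92.9]
contact_force: [0.6, 0.4, -0.0]
gripper_width: 0.0005
```

>>> carry_out(
  plan=[
    [[0,0,0.001],[0,0,0],255],
    [[0,0,0.001],[0,0,0],255],
    [[0,0,0.001],[0,0,0],255],
    [[0,0,0.001],[0,0,0],255],
    [[0,0,0.001],[0,0,0],255],
    [[0,0,0.001],[0,0,0],255],
    [[0,0,0.001],[0,0,0],255],
    [[0,0,0.001],[0,0,0],255],
    [[0,0,0],[0,0,0],255],
  ],
)

```text
time_s: 11.15
tcp_pos: [0.4949, -0.1632, 0.2688]
eef_rot: [180.0, 0.0, -93.0]
contact_force: [-0.2, -0.5, -0.4]
gripper_width: 0.0001
```

>>> carry_out(
  plan=[
    [[0,0,0.001],[0,0,0],255],
    [[0,0,0.001],[0,0,0],255],
    [[0,0,0],[0,0,0],255],
  ],
)

```text
time_s: 11.4
tcp_pos: [0.495, -0.1633, 0.2668]
eef_rot: [180.0, 0.0, -93.0]
contact_force: [0.2, -0.1, 0.3]
gripper_width: 0.0006
```

One more millimetre to confirm contact, then straight up and back to the side for the check pictures.

>>> carry_out(
  plan=[
    [[0,0,0.001],[0,0,0],255],
    [[0,0,0.0003],[0,0,0],255],
    [[0,0,0],[0,0,0],255],
  ],
)

```text
time_s: 11.65
tcp_pos: [0.4951, -0.1633, 0.2663]
eef_rot: [-180.0, -0.0, -93.0]
contact_force: [-1.9, 1.3, 5.5]
gripper_width: 0.0009
```

>>> carry_out(
  plan=[
    [[0,0,-0.01],[0,0,0],255],
    [[0,0,-0.03],[0,0,0],255],
    [[0,0,-0.04],[0,0,0],255],
    [[0,0,-0.04],[0,0,0],255],
    [[0,0,-0.02],[0,0,0],255],
    [[0.03,0,0],[0,0,0],255],
    [[0.04,0,0],[0,0,0],255],
    [[0.04,0,0],[0,0,0],255],
    [[0.04,0,0],[0,0,0],255],
    [[0.04,0,0],[0,0,0],255],
    [[0.03,0,0],[0,0,0],255],
    [[0,0,0],[0,0,0],255],
  ],
)

```text
time_s: 12.65
tcp_pos: [0.4829, -0.3875, 0.4056]
eef_rot: [179.9, -0.0, -93.2]
contact_force: [0.7, 0.7, 0.5]
gripper_width: 0.0005
```

Run:
```python
from h import *
s=r.get_state(); print(s["tcp_pos"],s["time_s"],s["contact_force"])
t=r.capture("top")[:,:,::-1];d=r.capture("side")[:,:,::-1]
cv2.imwrite("pics/top1.png",t);cv2.imwrite("pics/side1.png",d)
a=cv2.resize(t[180:300,270:430],(640,480)[:2],interpolation=cv2.INTER_CUBIC)
v=np.hstack([cv2.resize(t[175:300,275:425],(400,333)),cv2.resize(d[200:310,265:397],(400,333))])
w=np.hstack([cv2.resize(cv2.imread("pics/top0.png")[175:300,275:425],(400,333)),cv2.resize(cv2.imread("pics/side0.png")[200:310,265:397],(400,333))])
cv2.imwrite("pics/chk.png",cv2.resize(np.vstack([w,v]),(720,600)))
```

```text
[ 0.48293094 -0.3875122   0.40560961] 12.65 [0.65915492 0.69669656 0.49072825]
```

View pics/chk.png

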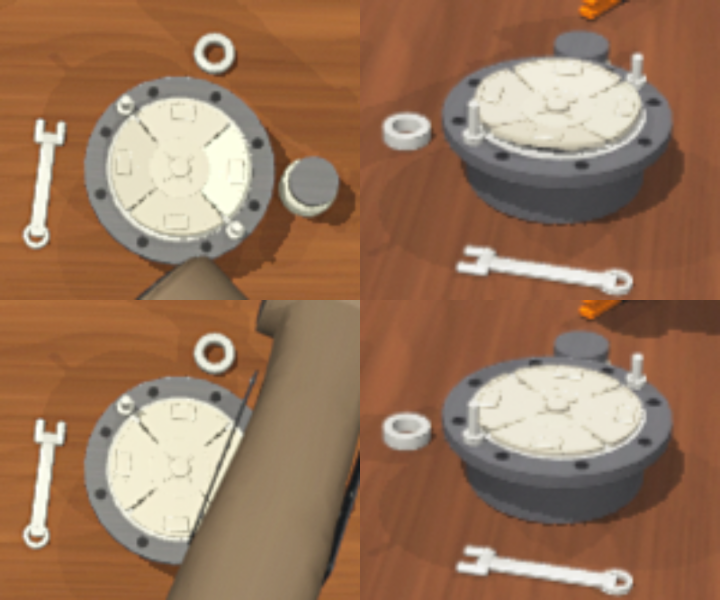

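In the after-pictures (lower row), the side view shows all four sections flat. The bolts, spacer, spanner, jar and housing are at the same pixels as before. Handing in.

```bash
python3 -c "
from plant import r
print(r.close_job())"
```

```text
the job is handed in; nothing more can be done
None
```

All four rim sections of the dust cap are shut, pressed one at a time with the closed fingertips in the order +x, −x, +y, −y. I retracted the arm and handed the job in at about 13 s of the 45 s allowed.

- **Sections:** on each pad the force was back to zero at a fingertip height of about 91 mm. Contact returned only at about 88 mm, the shut height, with 3 to 12.5 N upward. The last side picture shows the cap flat.
- **Housing and loose things:** in the before and after pictures the housing, both bolts, spacer, spanner and jar show no visible shift. In the last top view the arm hid the jar and the lower right of the housing, so I checked those in the side view only. I did not compare the spray can or the rod holder afterwards; the arm never came near the can and passed the rod holder only at travel height.
- **Checks:** none failed or disagreed. The hand-in reports no verdict.

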